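# Lock the gauge's pivot collar, then draw out its spring boom to the set index and hold

### The job

On the length gauge, first turn the knurled pivot collar by its upright tab, clockwise seen from above, until the tab stands at the long bar mark (locked), and let go of it; then squeeze the lock button in the side of the boom's head and draw the boom out until its pointer stands level with the index of the brass rider on the scale. Finish while holding it there, button still squeezed, because the boom springs back if released; leave the rider and everything else on the bench where it is.

Things in the scene. Friction and masses are not known exactly. Their poses are not given: they have to be found in the camera images.
- gauge: the gauge's fixed bed, grey, 120 mm wide and about 400 mm long, bolted to the bench; origin on the bench under the boom's line. Its axes are those of the mechanism: +y is the way the boom draws out, +z up, +x from the boom towards the scale, which lies 35 to 61 mm to +x of the boom's line, its top 28 mm above the bench. The fixed outer tube (46 mm wide in x, y from -76 to 40 mm, top 66 mm above the bench) holds the boom.
- collar_axis (a point): point on the vertical turning axis of the lock collar (a knurled ring 72 mm across, top 56 mm above the bench, on the gauge's -y end), 75 mm above the bench; axes as gauge. It sits on a round dial 164 mm across, top 18 mm above the bench, with a dot (open) and a long bar (locked) as marks
- tab (a point): centre for gripping of the collar's upright steel tab, 48 mm from the collar's axis and 80 mm above the bench. The tab is a plate 12 mm thick (round the axis), 26 mm long radially (35 to 61 mm from the axis), its top 98 mm above the bench; its own x axis points radially outwards, its y axis lies along the thickness. Turns with the collar, stiffly (about 0.12 N m, 2.5 N at the tab), and stays where it is left
- lock_mark (a point): middle of the long bar mark (18 x 4 mm, radial) on the dial, 71 mm from the collar's axis, 19 mm above the bench: the collar is locked when the tab points over this mark
- collar (a joint): turn of the collar in rad, growing clockwise seen from above; 0 at the dot mark (open), 1.2 at the long bar mark (locked), end stop at 1.3
- grip (a point): centre for gripping of the boom's head, 85 mm above the bench, on the boom's line, moving with the boom; axes as gauge. The head is an upright dark steel block 30 mm wide (x), 40 mm long (y), from 29 to 105 mm above the bench; free at both sides (x) above the scale and rider. With the lock button standing out it measures 35 mm across, squeezed flush 30 mm
- latch (a joint): travel in m of the lock button, a steel plate 22 x 26 mm centred at the height of grip in the head's +x side (scale side). 0: standing 5 mm out, boom locked in; 0.005: pressed flush; 0.006: end stop. The lock frees beyond 0.0032. The spring takes 2 N to start and about 6 N when flush. A grip across the head in x, covering the button, presses it
- boom (a joint): how far in m the boom is drawn out along the gauge's +y: 0 fully in (where it starts, locked), 0.11 end stop. A spring pulls it back with 2 N when in and 5 N when out (friction 0.5 N); if let go it springs back until the lock tooth stops it some 16 mm out, and goes home only with the button pressed
- pointer (a point): tip of the thin dark pointer that reaches from the boom's head to over the scale, 46 mm to +x of the boom's line, 33 mm above the bench; moves with the boom; axes as gauge
- index (a point): index point of the brass rider on the scale, 52 mm to +x of the boom's line, 33 mm above the bench; axes as gauge. The rider is 18 x 14 mm (with a small knob to +x), its top 38 mm above the bench, set somewhere from 40 to 95 mm beyond the pointer's start; it slides stiffly along the scale but must not be moved. The boom is at its mark when pointer and index have the same y along the gauge
- mould: hand casting mould: pale wooden block 50 x 60 x 39 mm with a wire bow lying on the robot's side, a bystander; origin at its underside
- ingot_a: metal ingot 45 x 85 x 25 mm, a bystander; origin at its underside
- ingot_b: metal ingot 45 x 85 x 25 mm, a bystander; origin at its underside
- type_tray: small wooden tray 50 x 100 x 18 mm with a row of cast type, a bystander; origin at its underside
- screwdriver: wooden-handled screwdriver, 170 mm long, lying, a bystander; origin at its underside
- hammer: hammer, 240 mm long, lying, a bystander; origin at its underside
- tin: metal tin, 60 mm across, 55 mm tall, a bystander; origin at its underside

How it is judged (in metres and radians):
On the way, in this order (a step that is already met when the one before it is completed fails the run):
1. the collar stands at its locked mark and the fingers are off it (value of joint collar between 1.08 and 1.32 rad and contact force between the fingers and collar below 0.5 N), for 0.2 s.
2. the lock button is squeezed by the fingers while the boom is still in (value of joint latch above 0.0032 m and value of joint boom below 0.012 m and contact force between the fingers and boom above 3 N), for 0.1 s.
At the end, for the whole second after the job is handed in: For the last second: pointer within 4 mm of the rider's index along the scale and still (under 10 mm/s), lock button squeezed in over 3.2 mm, fingers on the boom's head with over 3 N, collar within 0.12 rad of its locked mark, rider under 5 mm from where it was (y of pointer in the frame of index between -0.004 and 0.004 m and velocity of joint boom between -0.01 and 0.01 m/s and value of joint latch above 0.0032 m and contact force between the fingers and boom above 3 N and value of joint collar between 1.08 and 1.32 rad and distance of index from where it was at the start of the episode below 0.005 m); the arm keeps its last pose, push and grip.
It fails at once if a bystander is pushed more than 20 mm (distance of any of mould, ingot_a, ingot_b, type_tray, screwdriver, hammer, tin from where it was at the start of the episode above 0.02 m).
It fails at once if the rider is pushed along (distance of index from where it was at the start of the episode above 0.005 m).
It also fails if it takes over 51 s, if anything falls off the work surface, if the arm or the gripper's body presses on something with over 40 N, if the wrist force passes 120 N, or if a joint passes its speed limit or range.

### The arm

A 6-joint arm with a two-finger parallel gripper is mounted at the origin on the work surface. World frame = base frame: x ahead of the robot, y to its left, z up, the work surface at z = 0. Lengths are in mm, angles in rad, forces in N, time in s.
With the tool pointing down it reaches from about 250 to 775 mm from the base axis. Payload 4 kg.
Tool frame: the origin (TCP) lies midway between the tips of the shut fingers; the grasp point (between the pads) lies 19 mm behind it; z points along the fingers, y is the line along which they close (so a half turn about z gives the same grasp; the last joint's range is limited). The gripper opens to 85 mm and grips with 20 to 120 N. Pads are 22 mm wide; open, the fingers measure 114 mm over their backs; the gripper's body (76 mm by 85 mm) begins 54 mm behind the grasp point. The pads swing forward as they close: fully open they stand 13 mm farther back than shut.
Start: joints at [1.165, 0.087, 1.371, -0, 1.684, -0.103], TCP at [164.016, 524.992, 231.341] pointing down, gripper open.
Joint ranges: [-3.1, 3.1], [-0.76, 2.03], [0.27, 2.55], [-1.08, 4.22], [0.17, 2.65], [-2.57, 2.57]. Speed limits (rad/s): [2.79, 2.79, 3.14, 3.14, 3.14, 3.14].

### API

Orientations are given as a unit quaternion [w, x, y, z].
In Python, from cell import ctrl gives the robot as it stands. The module is installed in compiled form; this text tells all that it offers.
- The arm moves only by the shell command python3 -m jog 'ROWS' [FORCE]. ROWS is JSON, a list of rows, each a list of 5 numbers: the gripper's target within -1 to 1 (fully open at 1, half-way at 0, shut at -1), then the shift along the tool's x, y, z in m, then the turn about the tool's z in rad. In form: [[grip, dx, dy, dz, twist], ...]. A call has 1 to 10 rows; each row is the pose to reach, as a shift and turn from the pose commanded when the call began, along the tool's axes at that moment; what a row does not reach only later rows make up. A row lasts 1/10 s, in which the tool goes at most 50 mm and 8.59 degrees, less where a joint would pass 70% of its speed; a pose out of reach is approached as far as the arm can. A call with a gripper value outside its range is refused whole. The fingers move at their own pace and stop on an object; FORCE is the grip in N (left out, the last holds). Time passes only in rows, so rows that repeat a pose let the fingers close. It gives the time, the measured TCP pose, the force, the opening and the grip force at its end, in the units of the state.
- ctrl.state(): the state, without advancing time (a new reading comes with each control period).
- ctrl.get_image(name): name is "scene" or "side" or "wrist"; returns the picture (384x512x3 uint8, blue, green, red); there is no depth.
- ctrl.calibration(name): a dict with "vertical_fov" (degrees; the focal length in pixels is half the picture's height over the tangent of half this angle, whatever the lens; pixels are square), "cx", "cy" (the principal point, pixels), "eye" and "rotation" of the camera in the world; the wrist camera has in their place "T_tool_cam" (4x4, takes a point from camera to tool coordinates, whose origin is the TCP and whose axes are the flange's). Camera axes: x right, y down, z forward; pixel columns grow to the right and rows downward; lengths in mm; the calibration is good to about 2 mm. A picture is of the moment at which its call begins: read the wrist's pose just before it. calibration takes no time and is no camera call.
- ctrl.job_done(): hands the job in; it is judged then, once.
The state is a dict: "time": time; "joints": joint angles; "joint_vel": joint speeds; "joint_torque": joint torques, N m; "tcp_pos": TCP position; "ee_rot": TCP orientation; "ft_force": force on the tool from outside, world axes, zero at the start; "ft_torque": the same for the moment, N m; "opening": finger opening in mm; "grip_force": force on a finger pad.
Only numpy, scipy, OpenCV 4.12 (cv2) and the standard library are available. Lean on these libraries where they do the work, as an engineer would, in place of code of your own. Each camera call takes 0.05 s, during which the arm holds its last target. There are 200 camera calls.

## Working session

There is one attempt and no reset: what is moved stays moved. The work goes in short steps, Python scripts to look and compute and a shell command to move; the robot and the scene stay as the last step left them, time stands still between calls to the robot, and variables do not carry over. Pictures are saved under pics/ and viewed, at most 10 in all, crops included, and the job is handed in when it is done.

```bash
mkdir -p pics; cat > h.py <<'E'
import numpy as np, cv2
from cell import ctrl
from scipy.spatial.transform import Rotation as R
def T_cam(name):
    c=ctrl.calibration(name)
    if name=="wrist":
        s=ctrl.state(); q=s["ee_rot"]; M=np.eye(4); M[:3,:3]=R.from_quat([q[1],q[2],q[3],q[0]]).as_matrix(); M[:3,3]=s["tcp_pos"]
        T=M@np.array(c["T_tool_cam"]); return c,T[:3,:3],T[:3,3]
    return c,np.array(c["rotation"]).reshape(3,3),np.array(c["eye"])
def cast(cam,uv,z):
    c,Rm,e=cam; f=192/np.tan(np.radians(c["vertical_fov"]/2))
    uv=np.atleast_2d(np.array(uv,float))
    d=np.c_[(uv[:,0]-c["cx"])/f,(uv[:,1]-c["cy"])/f,np.ones(len(uv))]@Rm.T
    return e+d*((z-e[2])/d[:,2])[:,None]
def proj(cam,p):
    c,Rm,e=cam; f=192/np.tan(np.radians(c["vertical_fov"]/2))
    q=(np.atleast_2d(p)-e)@Rm
    return np.c_[q[:,0]/q[:,2]*f+c["cx"],q[:,1]/q[:,2]*f+c["cy"]]
E
python3 - <<'E'
from h import *
print(ctrl.state()); 
for n in("scene","side","wrist"):
    print(n,ctrl.calibration(n)); cv2.imwrite(f"pics/{n}0.png",ctrl.get_image(n))
a=cv2.imread("pics/scene0.png");b=cv2.imread("pics/side0.png")
cv2.imwrite("pics/both.png",np.hstack([a,b])[:, :])
E
```

```text
{'time': 0.0, 'joints': array([ 1.16490836e+00,  8.79478539e-02,  1.37228196e+00,  3.77264261e-06,
        1.68361257e+00, -1.03094738e-01]), 'joint_vel': array([-0.00232541, -0.0011916 ,  0.00062768,  0.00081599,  0.00010365,
        0.00069021]), 'joint_torque': array([-1.07016353e-03, -3.51858974e+01, -3.13275111e+01, -1.06690891e-04,
        1.06847927e-02, -5.72382376e-06]), 'tcp_pos': array([163.8009324 , 524.50724058, 230.12898872]), 'ee_rot': array([-2.85002954e-04,  1.50818614e-01,  9.88560813e-01, -1.08816447e-03]), 'ft_force': array([0.22398891, 0.05150054, 0.62789703]), 'ft_torque': array([-0.02328203,  0.05199981,  0.0345646 ]), 'grip_force': 0.0, 'opening': 85.78267202893547}
scene {'vertical_fov': 55.94528242485596, 'cx': 253.90621024836724, 'cy': 198.93763735541228, 'eye': array([ 908.94001564, -456.08954241,  698.62605711]), 'rotation': array([-0.36119775,  0.87607039,  0.29780876, -0.11552836])}
side {'vertical_fov': 50.42384792131615, 'cx': 262.5700570672333, 'cy': 192.4433033345316, 'eye': array([  44.19544687, -497.86071713,  843.24224387]), 'rotation': array([-0.34751397,  0.8640602 , -0.33574043,  0.14111122])}
wrist {'vertical_fov': 60.94830070564492, 'cx': 256.7328802962923, 'cy': 195.76160171272815, 'T_tool_cam': array([[-1.01484013e-03, -9.53024463e-01, -3.02891637e-01,
         7.67290756e+01],
       [ 9.99999469e-01, -1.02076458e-03, -1.38749223e-04,
        -1.90055927e-02],
       [-1.76949651e-04, -3.02891617e-01,  9.53024993e-01,
        -1.42093049e+02],
       [ 0.00000000e+00,  0.00000000e+00,  0.00000000e+00,
         1.00000000e+00]])}
```

View pics/scene0.png

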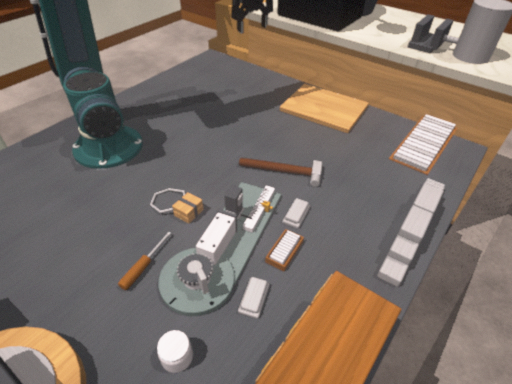

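View pics/wrist0.png

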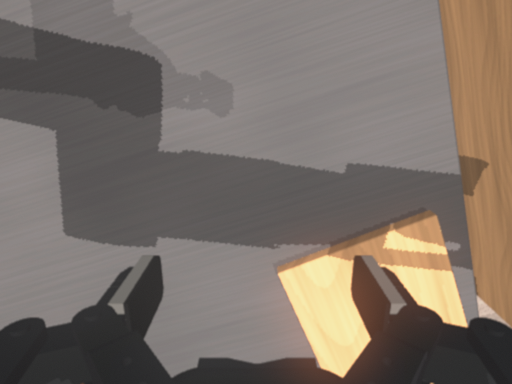

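View pics/side0.png

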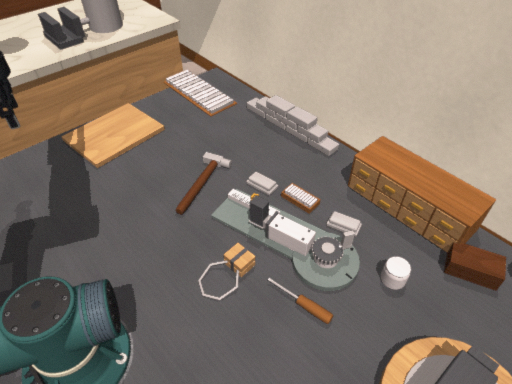

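The arm stands away from the gauge. In the scene picture the collar is at about (197,270), the boom head at (235,198) and the bar mark near (170,300). In the side picture the collar is at about (325,250), the head at (259,208) and the tab at (348,240). I'll crop both for detail.

```bash
sed -i 's/np.array(c\["rotation"\]).reshape(3,3)/R.from_quat(np.roll(c["rotation"],-1)).as_matrix()/' h.py
python3 - <<'E'
from h import *
a=cv2.imread("pics/scene0.png")[175:325,150:290];b=cv2.imread("pics/side0.png")[180:300,205:375]
A=cv2.resize(a,None,fx=4,fy=4,interpolation=cv2.INTER_CUBIC);B=cv2.resize(b,None,fx=4,fy=4,interpolation=cv2.INTER_CUBIC)
cv2.imwrite("pics/a.png",A);cv2.imwrite("pics/b.png",B)
for n,p in(("scene",[[197,270],[235,198]]),("side",[[325,250],[259,208]])): print(n,cast(T_cam(n),p,60).round())
E
```

```text
scene [[ 567. -188.   60.]
 [ 496.   23.   60.]]
side [[ 545. -184.   60.]
 [ 520.   19.   60.]]
```

View pics/a.png

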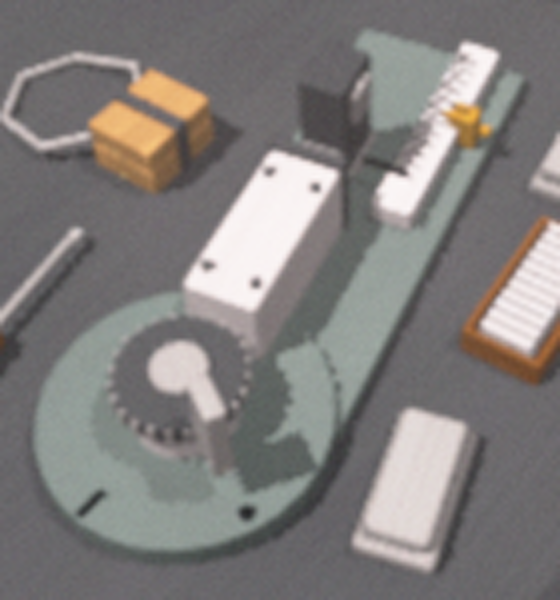

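View pics/b.png

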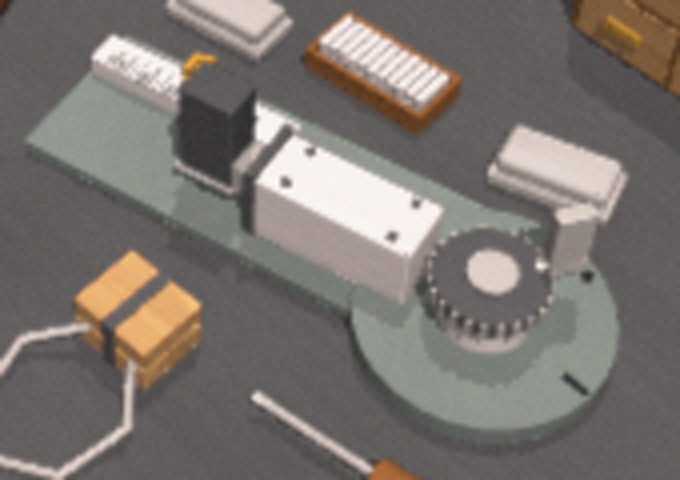

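The crops show it clearly. In scene crop a the bar mark is at (90,503), the dot at (247,513), the tube screws at (270,170), (316,187), (209,265) and (257,283), the pointer tip at (407,172) and the rider's index near (447,110). In side crop b the bar is at (575,383), the dot at (587,277), and the screws at (310,151), (285,182), (416,203) and (391,236).

```bash
python3 - <<'E'
from h import *
S=T_cam("scene");D=T_cam("side")
a=lambda p:np.array(p)/4+[150,175]-0.375
b=lambda p:np.array(p)/4+[205,180]-0.375
for n,c,m,sc,f in(("scene",S,[[90,503],[247,513]],[[270,170],[316,187],[209,265],[257,283]],a),("side",D,[[575,383],[587,277]],[[285,182],[310,151],[391,236],[416,203]],b)):
    M=cast(c,f(m),19);P=cast(c,f(sc),66)
    print(n,"marks",M.round(1).tolist(),"dist",np.linalg.norm(M[0]-M[1]).round(1),"exp",142*np.sin(.6))
    print(" screws",P.round(1).tolist(),"mid",P.mean(0).round(1))
    d=(P[0]+P[1]-P[2]-P[3])[:2];d/=np.linalg.norm(d);print(" yaw of +y deg",np.degrees(np.arctan2(d[1],d[0])))
    # axis from marks: bar->dot chord, centre on gauge +y side
    m=(M[0]+M[1])[:2]/2;ch=(M[1]-M[0])[:2];ch/=np.linalg.norm(ch);nrm=np.array([-ch[1],ch[0]])
    if nrm@d<0:nrm=-nrm
    print(" axis",(m+nrm*71*np.cos(.6)).round(1))
print("pointer,index",cast(S,a([[407,172],[447,110]]),33).round(1))
print("head top corners scene guess",cast(S,a([[300,85],[330,48],[370,60],[343,100]]),105).round(1))
print("cap",cast(S,a([[178,368]]),60).round(1),cast(D,b([[493,271]]),60).round(1))
# dial mask
for n,c in(("scene",S),("side",D)):
    im=cv2.imread(f"pics/{n}0.png");h=cv2.cvtColor(im,cv2.COLOR_BGR2HSV)
    br=cv2.inRange(h,(12,120,120),(32,255,255))
    k,l,st,ce=cv2.connectedComponentsWithStats(br)
    print(n,[(st[i].tolist(),cast(c,ce[i],34).round(1).tolist()) for i in range(1,k) if 8<st[i,4]<400 and np.linalg.norm(cast(c,ce[i],34)[0,:2]-[520,70])<120])
E
```

```text
scene marks [[555.3, -255.3, 19.0], [623.0, -210.1, 19.0]] dist 81.4 exp 80.17923122209503
 screws [[506.5, -55.5, 66.0], [536.1, -49.1, 66.0], [526.3, -128.7, 66.0], [555.3, -121.7, 66.0]] mid [531.  -88.8  66. ]
 yaw of +y deg 104.97368544488383
 axis [ 556.7 -183.9]
side marks [[557.1, -253.2, 19.0], [622.9, -209.4, 19.0]] dist 79.0 exp 80.17923122209503
 screws [[508.7, -55.1, 66.0], [537.7, -47.6, 66.0], [526.7, -127.7, 66.0], [556.3, -120.6, 66.0]] mid [532.3 -87.8  66. ]
 yaw of +y deg 104.10496640499633
 axis [ 557.6 -182.5]
pointer,index [[552.9  15.8  33. ]
 [540.8  73.6  33. ]]
head top corners scene guess [[501.4 -19.9 105. ]
 [495.2  14.8 105. ]
 [520.3  21.4 105. ]
 [528.7 -14.  105. ]]
cap [[ 556.3 -185.2   60. ]] [[ 556.2 -183.5   60. ]]
scene [([262, 201, 11, 11, 61], [[559.3, 71.0, 34.0]])]
side [([251, 193, 8, 7, 27], [[556.0, 80.3, 34.0]])]
```

```bash
python3 -m jog '[[0.2,-0.035,-0.031,0,0.02],[0.2,-0.07,-0.062,0,0.04],[0.2,-0.105,-0.093,0,0.073],[0.2,-0.14,-0.124,0,0.073],[0.2,-0.175,-0.155,0,0.073],[0.2,-0.21,-0.186,0,0.073],[0.2,-0.245,-0.217,0,0.073],[0.2,-0.28,-0.248,0,0.073],[0.2,-0.317,-0.281,0,0.073],[0.2,-0.317,-0.281,0,0.073]]' 20; python3 - <<'E'
from h import *
S=T_cam("scene");D=T_cam("side")
a=lambda p:np.array(p)/4+[150,175]-0.375
b=lambda p:np.array(p)/4+[205,180]-0.375
print(cast(D,b([[573,212]]),98),cast(S,a([[205,385]]),98))
s=ctrl.state();q=s["ee_rot"];m=R.from_quat(np.roll(q,-1)).as_matrix();print(m.round(3))
d=np.array([601.6,-201.2,230])-s["tcp_pos"];print(d@m)
E
```

```text
time: 1.15
tcp_pos: [385.1, 157.2, 230.8]
ee_rot: [0.0, 0.192, 0.981, -0.001]
ft_force: [-0.4, 0.8, 0.0]
opening: 51.1
grip_force: 0.0
[[ 598.07482108 -202.22633777   98.        ]] [[ 594.45131628 -200.39615956   98.        ]]
[[-0.926  0.376  0.   ]
 [ 0.376  0.926 -0.003]
 [-0.001 -0.002 -1.   ]]
[-335.51503436 -250.57831866    1.85544073]
```

```bash
python3 -m jog '[[0.2,-0.036,-0.027,0,0],[0.2,-0.072,-0.054,0,0],[0.2,-0.108,-0.081,0,0],[0.2,-0.144,-0.108,0,0],[0.2,-0.18,-0.135,0,0],[0.2,-0.216,-0.162,0.01,0],[0.2,-0.252,-0.189,0.03,0],[0.2,-0.29,-0.216,0.05,0],[0.2,-0.336,-0.25,0.07,0],[0.2,-0.336,-0.25,0.07,0]]'; python3 - <<'E'
from h import *
W=T_cam("wrist");im=ctrl.get_image("wrist")
for p in([557,-183.5,60],[601.6,-201.2,98],[601.6,-201.2,80]):
    x,y=proj(W,np.array(p,float))[0];cv2.drawMarker(im,(int(x),int(y)),(0,0,255),0,12,1)
cv2.imwrite("pics/w1.png",im);s=ctrl.state();print(s["tcp_pos"],s["ee_rot"],s["joints"])
np.savez("w1.npz",R=W[1],e=W[2])
E
```

```text
time: 2.15
tcp_pos: [603.7, -196.2, 156.2]
ee_rot: [-0.003, 0.188, 0.982, 0.0]
ft_force: [-1.0, 0.3, 0.1]
opening: 51.1
grip_force: 0.0
[ 603.68377657 -195.71306081  156.78200208] [-2.87360609e-03  1.88181746e-01  9.82129958e-01  3.43857623e-04] [-4.02533215e-01  3.02941483e-01  1.26560918e+00 -5.44041121e-04
  1.57880458e+00 -1.59470975e+00]
```

View pics/w1.png

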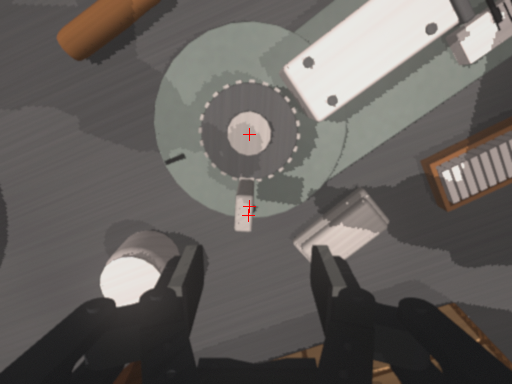

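The wrist picture shows the axis marker on the cap centre at (249,134). The tab top runs from about (245,193) to (244,232), and the ingot and tin stand clear of the fingers' sides. Next I work out the shift to the tab.

```bash
python3 - <<'E'
from h import *
W=T_cam("wrist");im=cv2.imread("pics/w1.png")
p=cast(W,[[245,194],[244,232],[235,213],[253,213]],98);print(p.round(1))
ax=cast(W,[[249,134]],60)[0];print("axis",ax)
for q in p: d=(q-ax)[:2];print(np.hypot(*d),np.degrees(np.arctan2(d[1],d[0])))
s=ctrl.state();m=R.from_quat(np.roll(s["ee_rot"],-1)).as_matrix()
th=np.radians(-22.5);t=np.array([557+48*np.cos(th),-183.5+48*np.sin(th),66])
print(t,(t-s["tcp_pos"])@m,np.degrees(np.arctan2(m[1,1],m[0,1])))
E
```

```text
[[ 587.5 -197.4   98. ]
 [ 611.9 -208.2   98. ]
 [ 597.1 -208.5   98. ]
 [ 601.5 -197.5   98. ]]
axis [ 556.73700533 -183.05890417   60.        ]
33.95819948271959 -25.04599925335063
60.569478494388626 -24.50087589625086
47.74838209270787 -32.203036081495036
47.061803239889315 -17.894937872821806
[ 601.34621756 -201.86880475   66.        ] [-0.6275889  -6.54695237 90.78255788] 68.3065913345463
```

```bash
python3 -m jog '[[0.0,0,-0.008,0.03,0.04],[0.0,0,-0.008,0.06,0.04],[0.0,0,-0.008,0.09,0.04],[0.0,0,-0.008,0.09,0.04],[-1,0,-0.008,0.09,0.04],[-1,0,-0.008,0.09,0.04],[-1,0,-0.008,0.09,0.04],[-1,0,-0.008,0.09,0.04],[-1,0,-0.008,0.09,0.04],[-1,0,-0.008,0.09,0.04]]' 20;  python3 - <<'E'
from h import *
s=ctrl.state();print(s["tcp_pos"],s["opening"],s["grip_force"],s["ft_force"])
ax=np.array([556.8,-183.4]);v=s["tcp_pos"][:2]-ax
m=R.from_quat(np.roll(s["ee_rot"],-1)).as_matrix();print(m.round(3))
print(np.hypot(*v),np.degrees(np.arctan2(v[1],v[0])))
a0=np.arctan2(v[1],v[0])
for i in range(1,11):
    a=np.radians(0)+a0-0.1154*i; d=np.r_[ax+np.hypot(*v)*np.array([np.cos(a),np.sin(a)])-s["tcp_pos"][:2],0]
    print(i,(d@m/1000).round(4),round(.1154*i,3))
E
```

```text
time: 3.2
tcp_pos: [601.5, -202.0, 74.1]
ee_rot: [0.002, 0.206, 0.978, -0.001]
ft_force: [-2.6, -1.0, 6.4]
opening: 12.2
grip_force: 20.1
[ 601.5099349  -202.04913001   74.10213285] 12.17444733890177 20.12501746416092 [-2.55016433 -1.01307529  6.42556956]
[[-0.915  0.404  0.003]
 [ 0.404  0.915 -0.002]
 [-0.004 -0.001 -1.   ]]
48.44345496838488 -22.641689650355758
1 [ 0.0002 -0.0056  0.    ] 0.115
2 [ 0.0011 -0.0111  0.    ] 0.231
3 [ 0.0025 -0.0165  0.    ] 0.346
4 [ 0.0046 -0.0217 -0.    ] 0.462
5 [ 0.0073 -0.0266 -0.    ] 0.577
6 [ 0.0105 -0.0312 -0.    ] 0.692
7 [ 0.0142 -0.0353 -0.    ] 0.808
8 [ 0.0184 -0.039  -0.    ] 0.923
9 [ 0.023  -0.0422 -0.0001] 1.039
10 [ 0.0279 -0.0449 -0.0001] 1.154
```

```bash
python3 -m jog '[[-1,0.0002,-0.0056,0,0.115],[-1,0.0011,-0.0111,0,0.231],[-1,0.0025,-0.0165,0,0.346],[-1,0.0046,-0.0217,0,0.462],[-1,0.0073,-0.0266,0,0.577],[-1,0.0105,-0.0312,0,0.692],[-1,0.0142,-0.0353,0,0.808],[-1,0.0184,-0.039,0,0.923],[-1,0.023,-0.0422,0,1.039],[-1,0.023,-0.0422,0,1.039]]' 30;  python3 - <<'E'
from h import *
s=ctrl.state();print(s["tcp_pos"],s["opening"],s["grip_force"],s["ft_force"])
ax=np.array([556.8,-183.4]);v=s["tcp_pos"][:2]-ax;r=np.hypot(*v)
m=R.from_quat(np.roll(s["ee_rot"],-1)).as_matrix()
a0=np.arctan2(v[1],v[0]);print(r,np.degrees(a0),"y dir",np.degrees(np.arctan2(m[1,1],m[0,1])))
a=np.radians(-90.7);d=np.r_[ax+48.4*np.array([np.cos(a),np.sin(a)])-s["tcp_pos"][:2],0]
print((d@m/1000).round(4),a0-a)
E
```

```text
time: 4.2
tcp_pos: [562.1, -232.4, 74.1]
ee_rot: [0.002, 0.666, 0.746, -0.001]
ft_force: [-5.7, -4.5, 7.7]
opening: 11.7
grip_force: 29.0
[ 562.09981476 -232.41680414   74.1259385 ] 11.723519641885826 28.98381471633911 [-5.73527322 -4.46534596  7.65599354]
49.30248598411799 -83.82901520311167 y dir 6.480612603962844
[ 0.0013 -0.0058 -0.    ] 0.11992130756017527
```

```bash
python3 -m jog '[[-1,0.0006,-0.0035,0,0.07],[-1,0.0012,-0.0066,0,0.14],[-1,0.0012,-0.0066,0,0.14],[-1,0.0012,-0.0066,0,0.14],[0,0.0012,-0.0066,0,0.14],[0,0.0012,-0.0066,0,0.14],[0,0.0012,-0.0066,0,0.14],[0,0.0012,-0.0066,-0.04,0.14],[0,0.0012,-0.0066,-0.09,0.14],[0,0.0012,-0.0066,-0.09,0.14]]';  python3 - <<'E'
from h import *
W=T_cam("wrist");im=ctrl.get_image("wrist")
s=ctrl.state();m=R.from_quat(np.roll(s["ee_rot"],-1)).as_matrix();print(s["tcp_pos"],s["opening"],"y dir",np.degrees(np.arctan2(m[1,1],m[0,1])))
for p in([556.8,-183.4,60],[556.2,-254.2,19]):
    x,y=proj(W,np.array(p,float))[0];print(x,y);cv2.drawMarker(im,(int(x),int(y)),(0,0,255),0,8,1)
cv2.imwrite("pics/w2.png",im)
E
```

```text
time: 5.2
tcp_pos: [560.1, -231.3, 170.3]
ee_rot: [0.007, 0.715, 0.699, 0.003]
ft_force: [1.4, -0.3, 1.5]
opening: 42.7
grip_force: 0.0
[ 558.71329919 -230.68344296  166.74779929] 42.68807186775519 y dir -1.3414705060300796
247.8739469167794 131.64129688305087
250.15533556200293 201.83862800028945
```

View pics/w2.png

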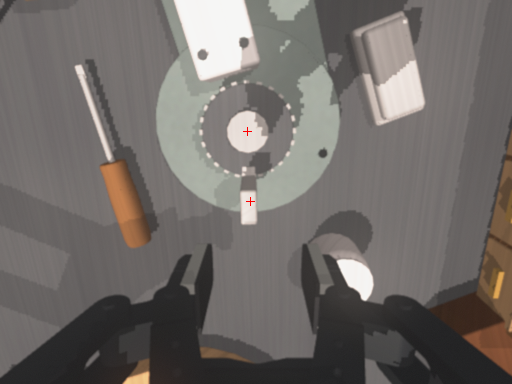

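The tab now lies in line with the bar mark: tab at (249,200), hub at (248,131), bar predicted at (250,202). It is locked and released, so I move over the boom head.

```bash
python3 -m jog '[[0.2,0.04,-0.01,0,-0.1],[0.2,0.08,-0.02,0,-0.2],[0.2,0.12,-0.03,0,-0.276],[0.2,0.16,-0.04,0,-0.276],[0.2,0.2,-0.048,0,-0.276],[0.2,0.23,-0.053,0,-0.276],[0.2,0.23,-0.053,0,-0.276],[0.2,0.23,-0.053,0,-0.276],[0.2,0.23,-0.053,0,-0.276]]';  python3 - <<'E'
from h import *
W=T_cam("wrist");im=ctrl.get_image("wrist")
s=ctrl.state();m=R.from_quat(np.roll(s["ee_rot"],-1)).as_matrix();print(s["tcp_pos"],s["opening"],"y dir",np.degrees(np.arctan2(m[1,1],m[0,1])))
cv2.imwrite("pics/w3.png",im)
cv2.imwrite("pics/w3c.png",cv2.resize(im[60:280,130:400],None,fx=2.7,fy=2.7,interpolation=cv2.INTER_CUBIC))
E
```

```text
time: 6.15
tcp_pos: [508.3, 0.7, 160.5]
ee_rot: [-0.0, 0.613, 0.79, -0.0]
ft_force: [-0.6, -0.3, 0.4]
opening: 51.3
grip_force: 0.0
[5.08429552e+02 3.89859485e-01 1.60691783e+02] 51.18865614258397 y dir 14.367554102163718
```

View pics/w3.png

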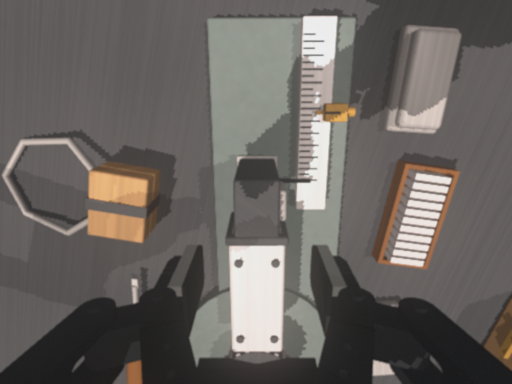

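The view is clear: the pointer tip is at about (311,181), the rider with its index tip at about (316,112), and the head top spans about columns 234–280 with its front edge at row 182. Nothing stands beside the head.

```bash
python3 - <<'E'
from h import *
W=T_cam("wrist");im=cv2.imread("pics/w3.png")
h=cv2.cvtColor(im,cv2.COLOR_BGR2HSV);br=cv2.inRange(h,(12,110,90),(34,255,255))
br[:, :305]=0;br[:,375:]=0;br[:80]=0;br[140:]=0
ys,xs=np.nonzero(br)
for c in range(xs.min(),xs.max()+1,3):print(c,ys[xs==c].min(),ys[xs==c].max(),end=" | ")
g=cv2.cvtColor(im,cv2.COLOR_BGR2GRAY);print("\n",g[174:188,284:322:2])
yaw=np.radians(104.5);Y=np.array([np.cos(yaw),np.sin(yaw)]);X=np.array([Y[1],-Y[0]]);ax=np.array([556.8,-183.4])
def G(p): d=p[:,:2]-ax;return np.c_[d@X,d@Y-116.5].round(1)
i=xs.min();print("index",G(cast(W,[[i,ys[xs==i].mean()]],33)))
print("pointer",G(cast(W,[[311,181]],33)))
print("head",G(cast(W,[[234,182],[280,182],[280,236],[234,236]],105)))
print("rider y body",G(cast(W,[[335,104],[335,121]],38)))
print("tcp",G(ctrl.state()["tcp_pos"][None]))
E
```

```text
317 111 113 | 320 111 112 | 323 111 112 | 326 104 120 | 329 104 120 | 332 104 121 | 335 104 121 | 338 104 120 | 341 104 120 | 344 104 120 | 347 104 117 | 350 107 116 | 353 107 116 | 
 [[ 99 100  94  86  86  89 103 126 105  97 122 140 166 232 234 236 235 233
  234]
 [ 98  99  92  86  86  92 103 145 142 141 188 207 208 206 213 235 235 233
  234]
 [ 90  92  90  88  94 107 107 158 164 165 191 209 210 175 190 236 235 233
  234]
 [ 84  85  86  90 109 113 110 155 160 161 167 176 178 166 194 236 235 233
  234]
 [ 72  73  74  80  98  98  95 125 127 123 125 130 131 150 203 231 230 233
  234]
 [ 59  61  62  64  74  72  74  84  85  80  81  85  86 111 157 175 190 232
  234]
 [ 55  55  56  57  58  60  61  63  66  64  65  66  66 107 160 161 181 232
  233]
 [ 56  56  57  59  59  60  64  70  72  73  72  72  72 148 222 221 221 233
  233]
 [ 70  70  69  80  81  80  92 133 134 135 134 135 135 192 236 235 233 233
  233]
 [ 88  90  90 108 114 110 132 215 217 219 220 220 220 227 236 236 234 233
  233]
 [ 95  99  98 110 128 124 149 233 234 235 236 236 235 236 236 235 234 232
  233]
 [ 96 102  97 112 129 127 149 233 235 236 237 237 235 236 235 235 234 233
  234]
 [ 96 101  95 118 129 128 146 233 234 235 236 236 236 236 235 235 234 233
  234]
 [ 95  99  96 123 129 128 149 233 234 235 236 236 235 236 235 234 233 233
  234]]
index [[ 48.2 135.3]]
pointer [[46.1 78.1]]
head [[-14.5  96.9]
 [ 14.4  96.8]
 [ 15.1  59.8]
 [-15.4  59.9]]
rider y body [[ 61.1 141.6]
 [ 62.  128.6]]
tcp [[-0.8 73.5]]
```

```bash
python3 -m jog '[[0.2,0.0045,0.001,0.03,0],[0.2,0.0045,0.001,0.06,0],[0.2,0.0045,0.001,0.0965,0],[0.2,0.0045,0.001,0.0965,0],[-1,0.0045,0.001,0.0965,0],[-1,0.0045,0.001,0.0965,0],[-1,0.0045,0.001,0.0965,0],[-1,0.0045,0.001,0.0965,0],[-1,0.0045,0.001,0.0965,0],[-1,0.0045,0.001,0.0965,0]]' 35
python3 -c "
from h import *
s=ctrl.state();print(s['tcp_pos'],s['opening'],s['grip_force'],s['ft_force'])"
```

```text
time: 7.2
tcp_pos: [506.9, 4.6, 65.9]
ee_rot: [-0.001, 0.613, 0.79, -0.002]
ft_force: [-5.5, -2.9, -2.5]
opening: 29.9
grip_force: 38.4
[506.93178673   4.62238523  65.89086328] 29.872296795185388 38.44040796160698 [-5.47046429 -2.87294066 -2.50886864]
```

The opening is 29.9 mm, so the button is flush. Now I hold briefly and draw.

```bash
python3 -m jog '[[-1,0,0,0,0],[-1,0,0,0,0],[-1,0.007,0,0,0],[-1,0.016,0,0,0],[-1,0.025,0,0,0],[-1,0.034,0,0,0],[-1,0.043,0,0,0],[-1,0.05,0,0,0],[-1,0.05,0,0,0],[-1,0.05,0,0,0]]'
python3 - <<'E'
from h import *
s=ctrl.state();W=T_cam("wrist");im=ctrl.get_image("wrist");print(s['tcp_pos'],s['opening'],s['grip_force'],s['ft_force'])
cv2.imwrite("pics/w4.png",im);cv2.imwrite("pics/s4.png",ctrl.get_image("scene"))
E
```

```text
time: 8.2
tcp_pos: [494.5, 52.9, 65.9]
ee_rot: [-0.0, 0.613, 0.79, -0.002]
ft_force: [-5.8, -4.1, -3.1]
opening: 29.6
grip_force: 38.4
[494.45643601  52.91962261  65.90689358] 29.633729064061512 38.40218760073185 [-5.76875269 -4.11997632 -3.11529605]
```

View pics/w4.png

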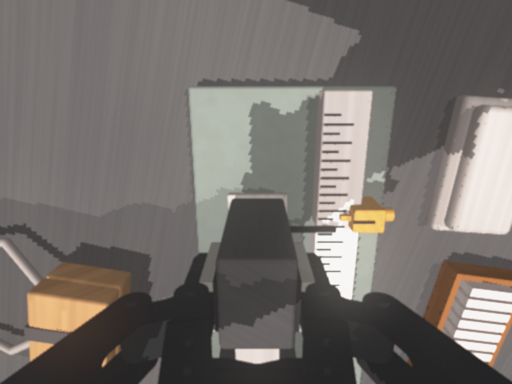

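The pointer tip is at about (343,229) and the index tip at about (342,217), so the boom followed and a few mm remain.

```bash
cat > m.py <<'E'
from h import *
import sys
W=T_cam("wrist");im=cv2.imread(sys.argv[1])
h=cv2.cvtColor(im,cv2.COLOR_BGR2HSV);br=cv2.inRange(h,(15,110,90),(34,255,255));br[:,:325]=0;br[:,400:]=0;br[:180]=0;br[260:]=0
ys,xs=np.nonzero(br);i=xs.min();r=ys[xs<=i+5].mean()
g=cv2.cvtColor(im,cv2.COLOR_BGR2GRAY).astype(float)[200:245,296:312].mean(1);k=g.argmin();w=np.clip(g[k-5:k+6].max()-60-g[k-5:k+6],0,None)
pr=200+k;print("index",i,r,"pointer row",pr,g[k-4:k+5].round())
p=cast(W,[[342,pr],[i,r]],33);yaw=np.radians(104.4);Y=np.array([np.cos(yaw),np.sin(yaw)]);print(p.round(1),"remaining",(p[1]-p[0])[:2]@Y)
E
python3 m.py pics/w4.png
```

```text
index 340 217.0 pointer row 228 [129. 117.  88.  67.  64.  66.  65.  70.  96.]
[[542.4  67.   33. ]
 [539.1  73.2  33. ]] remaining 6.843066105167668
```

```bash
python3 -m jog '[[-1,0.003,0,0,0],[-1,0.0068,0,0,0],[-1,0.0068,0,0,0],[-1,0.0068,0,0,0],[-1,0.0068,0,0,0],[-1,0.0068,0,0,0]]'
python3 - <<'E'
from h import *
s=ctrl.state();im=ctrl.get_image("wrist");print(s['tcp_pos'],s['opening'],s['grip_force'])
cv2.imwrite("pics/w5.png",im);a=ctrl.get_image("scene");cv2.imwrite("pics/s5.png",a)
c=lambda i,x0,y0,w,h,f:cv2.resize(i[y0:y0+h,x0:x0+w],None,fx=f,fy=f,interpolation=cv2.INTER_CUBIC)
cv2.imwrite("pics/v5.png",np.hstack([c(im,260,180,130,150,3),c(a,190,175,100,112.5.__int__(),4)[:450]]))
E
python3 m.py pics/w5.png
```

```text
time: 8.9
tcp_pos: [492.8, 59.2, 65.9]
ee_rot: [-0.0, 0.613, 0.79, -0.002]
ft_force: [-6.5, -4.1, -2.3]
opening: 29.7
grip_force: 38.4
[492.83021366  59.23785906  65.90516618] 29.691850389835988 38.43419753015041
index 340 227.5 pointer row 228 [128. 118.  92.  73.  72.  72.  72.  77. 100.]
[[540.8  73.4  33. ]
 [539.5  73.4  33. ]] remaining 0.3136254221239568Traceback (most recent call last):
  File "<stdin>", line 5, in <module>
    return _nx.concatenate(arrs, 1, dtype=dtype, casting=casting)
           ~~~~~~~~~~~~~~~^^^^^^^^^^^^^^^^^^^^^^^^^^^^^^^^^^^^^^^
ValueError: all the input array dimensions except for the concatenation axis must match exactly, but along dimension 0, the array at index 0 has size 450 and the array at index 1 has size 448
```

The pointer and index now differ by about 0.3 mm, the rider's index measures where it was, and the button is still flush. I'm handing in.

```bash
python3 -c "
from cell import ctrl
print(ctrl.job_done())"
```

```text
the job is handed in; nothing more can be done
None
```

The job is handed in (no verdict shown): the collar is turned to its locked mark and released, and the boom is held with its button squeezed and its pointer about 0.3 mm from the rider's index by camera measurement.

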